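Fit the bottle tray on its two dowels and stand the fallen reagent bottle on it

TASK

Fit the blue bottle tray, which has a black handle, on the white reagent station: keep it level and lower it gently over the station's two locating pins, the right way round (big hole on big pin), until it sits flat and fully home. Then pick up the fallen reagent bottle and stand it upright, cap up, on the white square mark of the seated tray. Let go of everything and leave the other things on the bench where they are.

Things in the scene. Friction and masses are not known exactly. Their poses are not given: they have to be found in the camera images.
- seat (a point): The reagent station: a fixed low white block, 164 mm (its x) by 224 mm (its y), 30 mm high, with an aluminium top 30 mm above the bench and a blue stripe across the top at its +y end. The point lies at the centre of the flat top; z is up. Two upright locating pins stand on the top.
- pin_big (a point): Big brass locating pin of the station, at its blue-striped end: 14 mm diameter, straight for 16 mm above the station's top, then a cone; 24.5 mm high in all. The point is on the pin's axis at the height of the station's top, at x = +52, y = +82 mm from the seat point in the station's axes.
- pin_small (a point): Small steel locating pin, at the diagonally opposite corner: 9 mm diameter, straight for 16 mm, then a cone; 22.3 mm high in all. The point is on its axis at the height of the station's top, at x = -52, y = -82 mm from the seat point.
- tray_under (a point): The bottle tray: a loose blue plate 140 mm (x) by 200 mm (y), 8 mm thick, 0.25 to 0.55 kg, balanced under its handle, lying flat on the bench at the start. The point is the centre of the plate's underside; z is up through the plate. Seated, it coincides with the seat point and its x and y axes with those of the station.
- tray_handle (a point): Centre of the tray's black handle bar, 43 mm above the plate's underside. The bar is 14 mm wide (tray y), 14 mm high and 100 mm long (tray x), carried by a steel post 40 mm to either side of the centre; its underside is 28 mm above the plate's top.
- hole_big (a point): Big hole of the tray, 17 mm diameter, straight through, for the big pin; the point is on its axis at the plate's underside, at x = +52, y = +82 mm from the centre. The white mark is at the same end.
- hole_small (a point): Small hole of the tray, 12 mm diameter, for the small pin (the big pin does not enter it); the point is on its axis at the plate's underside, at x = -52, y = -82 mm.
- bottle_mark (a point): Centre of the white square mark (62 mm) on the tray's top face, where the bottle is to stand; at x = -12, y = +58 mm from the tray's centre, 8 mm above its underside.
- bottle_mid (a point): The reagent bottle: loose, white with yellow labels and a red cap, 0.13 to 0.25 kg, lying on a flat side at the start. Square body 54 by 54 mm and 90 mm long, then a short shoulder, then a round cap 36 mm in diameter and 30 mm long; 130 mm in all. The point is on its axis half-way, 65 mm from foot and from cap end; its z axis points from foot to cap, its x and y axes are square to the body's flat sides.
- bottle_foot (a point): Centre of the bottle's flat foot (same axes as bottle_mid).
- tube_rack: Bystander: white rack of capped blood tubes, 85 by 200 mm, 98 mm high; the point is under its centre.
- wash_bottle: Bystander: round white bottle with green cap, 66 mm diameter, 190 mm high; the point is under its centre.
- stain_carton: Bystander: pink carton 60 by 90 mm, 150 mm high; the point is under its centre.
- orange_box: Bystander: orange box 80 by 130 mm, 50 mm high; the point is under its centre.
- beaker: Bystander: glass beaker 68 mm diameter, 85 mm high; the point is under its centre.
- dropper: Bystander: small white dropper bottle with blue cap, 36 mm diameter, 85 mm high; the point is under its centre.
- slide_box: Bystander: yellow slide box 70 by 90 mm, 30 mm high; the point is under its centre.
- tray: The same bottle tray; its point is the tray_under point.
- bottle: The same reagent bottle; its point is the bottle_foot point.
- station: The same reagent station; here the point lies under its centre, on the bench.
Things that resemble listed ones, but are neither listed nor needed, are in the scene too. What is shaped like the bottle but pink or turquoise is not meant. Leave any purple look-alike of the tray alone.

How it is judged:
By the outcome, as a careful person would: the job done as asked, in the order asked, and still so for the second after the job is handed in, with the robot touching nothing.
It also fails if it takes over 69 s, if anything falls off the work surface, if the arm or the gripper's body presses on something with over 40 N, if the wrist force passes 120 N, or if a joint passes its speed limit or range.

ROBOT

A 6-joint arm with a two-finger parallel gripper is mounted at the origin on the work surface. World frame = base frame: x ahead of the robot, y to its left, z up, the work surface at z = 0. Lengths are in mm, angles in rad, forces in N, time in s.
With the tool pointing down it reaches from about 350 to 875 mm from the base axis. Payload 4.2 kg.
Tool frame: the origin (TCP) lies at the very end of the fingers, on their centre line; the grasp point (between the pads) lies 19 mm behind it; z points along the fingers, y is the line along which they close (so a half turn about z gives the same grasp; the last joint's range is limited). The gripper opens to 85 mm and grips with 20 to 120 N. Pads are 22 mm wide; open, the fingers measure 114 mm over their backs; the gripper's body (76 mm by 85 mm) begins 54 mm behind the grasp point. The pads swing forward as they close: fully open they stand 13 mm farther back than shut.
Start: joints at [-0.94, 0.385, 0.008, 0, -1.194, -0.259], TCP at [227.072, -582.269, 231.312] pointing down, gripper open.
Joint ranges: [-3.14, 3.14], [-1.21, 2.06], [-1.07, 1.41], [-3.16, 2.05], [-2.99, -0.16], [-3.1, 3.1]. Speed limits (rad/s): [2.79, 2.79, 3.14, 3.14, 3.14, 3.14].

INTERFACE

Orientations are given as a unit quaternion [x, y, z, w].
In Python, from bench import arm gives the robot as it stands.
- The arm moves only by the tool servo_tool, never from a script. Its argument "rows" is a list that holds one entry, the list of rows, each a list of 7 numbers: the finger opening in mm, from 0 to 85.4, then the shift along the tool's x, y, z in mm, then the turn, a rotation vector about the tool's x, y, z in rad. A call has 1 to 10 rows; each row is the pose to reach, as a shift and turn from the pose commanded when the call began, along the tool's axes at that moment; what a row does not reach only later rows make up. A row lasts 1/8 s, in which the tool goes at most 62.5 mm and 10.7 degrees, less where a joint would pass 70% of its speed; a pose out of reach is approached as far as the arm can. A call with a gripper value outside its range is refused whole. The fingers move at their own pace and stop on an object; the grip force is fixed at half the most. Time passes only in rows, so rows that repeat a pose let the fingers close. It gives the time, the measured TCP pose, the force, the opening and the grip force at its end, in the units of the state.
- arm.read_state(): the state, without advancing time (a new reading comes with each control period).
- arm.get_image(name): name is "scene" or "top"; returns the picture (420x560x3 uint8, red, green, blue); there is no depth.
- arm.camera_params(name): a dict with "intrinsics" (3x3 intrinsics, pixels), "D" ([k1, k2, p1, p2, k3] as OpenCV has them; the pictures are not rectified), "R" (3x3) and "t" (3): a world point X has camera coordinates R X + t. Camera axes: x right, y down, z forward; pixel columns grow to the right and rows downward; lengths in mm; the calibration is good to about 2 mm. A picture is of the moment at which its call begins. camera_params takes no time and is no camera call.
- arm.job_done(): hands the job in; it is judged then, once.
The state is a dict: "clock": time; "joints": joint angles; "joint_vel": joint speeds; "joint_efforts": joint torques, N m; "position": TCP position; "ee_rot": TCP orientation; "contact_force": force on the tool from outside, world axes, zero at the start; "wrist_torque": the same for the moment, N m; "gripper_width": finger opening in mm; "grasp_force": force on a finger pad.
Only numpy, scipy, OpenCV 4.12 (cv2) and the standard library are available. Lean on these libraries where they do the work, as an engineer would, in place of code of your own. Each camera call takes 0.05 s, during which the arm holds its last target. There are 200 camera calls.

## Working session

There is one attempt and no reset: what is moved stays moved. The work goes in short steps, Python scripts to look and compute and a tool call to move; the robot and the scene stay as the last step left them, time stands still between calls to the robot, and variables do not carry over. Pictures are saved under pics/ and viewed, at most 10 in all, crops included, and the job is handed in when it is done.

Besides the shell and the picture viewer there is one more tool, called after ">>>" as name(argument=value, ...) on one line, values as JSON. servo_tool: Moves the arm, as the interface text tells. Its arguments: {"type":"object","properties":{"rows":{"type":"array"}},"required":["rows"]}

```bash
mkdir -p pics; cat > h.py <<'E'
from bench import arm
import numpy as np, cv2
from scipy.spatial.transform import Rotation as R
def cam(n):
    p=arm.camera_params(n); return [np.array(p[k],float) for k in("intrinsics","D","R","t")]
def ray(n,uv,z):
    K,D,Rm,t=cam(n); uv=np.array(uv,float).reshape(-1,1,2)
    q=cv2.undistortPoints(uv,K,D).reshape(-1,2); d=np.c_[q,np.ones(len(q))]@Rm
    c=-Rm.T@t; s=(z-c[2])/d[:,2]; return c+s[:,None]*d
def proj(n,X):
    K,D,Rm,t=cam(n); return cv2.projectPoints(np.array(X,float).reshape(-1,1,3),cv2.Rodrigues(Rm)[0],t,K,D)[0].reshape(-1,2)
def tool(dw):  # world shift -> tool axes
    return R.from_quat(arm.read_state()["ee_rot"]).inv().apply(dw)
E
python3 - <<'E'
from h import *
for n in("top","scene"):
    im=arm.get_image(n); cv2.imwrite(f"pics/{n}0.png",im[:,:,::-1])
    K,D,Rm,t=cam(n); print(n,-Rm.T@t,Rm[2],K[0,0],D)
print(arm.read_state())
E
```

```text
top [ 373.84890068  -91.10448156 1794.09743137] [ 0.05060259 -0.00199805 -0.99871687] 509.4732739540026 [0.00957396 0.         0.         0.         0.        ]
scene [1084.7309004  -653.04995082 1098.36469264] [-0.45651976  0.41918958 -0.78477373] 465.981726071657 [0.00302759 0.         0.         0.         0.        ]
{'clock': 0.1, 'joints': array([-9.40410296e-01,  3.85509368e-01,  6.74473024e-03, -4.38813398e-04,
       -1.19397005e+00, -2.58624510e-01]), 'joint_vel': array([ 5.38240890e-04, -1.11952651e-05,  2.25920848e-03,  6.82886091e-04,
        5.36426570e-04,  4.82257483e-04]), 'joint_efforts': array([-1.13186416e-03, -3.93318665e+01,  1.88929296e+01,  4.19790611e+00,
       -2.61566085e-03,  6.90723084e-06]), 'position': array([ 226.87890073, -581.8092022 ,  230.30550437]), 'ee_rot': array([-1.84732563e-01,  9.82788329e-01,  9.62694644e-04, -2.32642810e-04]), 'contact_force': array([-0.24043705, -0.11910394,  0.22063179]), 'wrist_torque': array([0.01283101, 0.08448912, 0.02559102]), 'grasp_force': 0.0, 'gripper_width': 85.56292341306188}
```

View pics/top0.png

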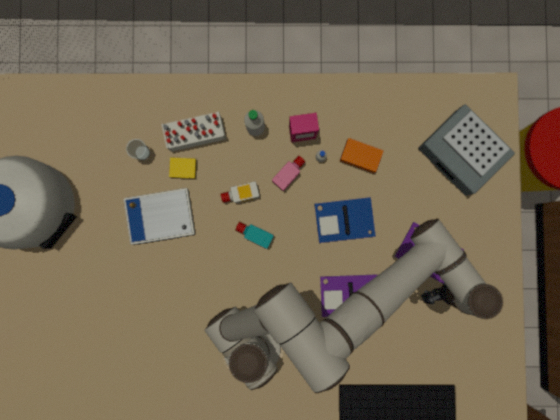

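View pics/scene0.png

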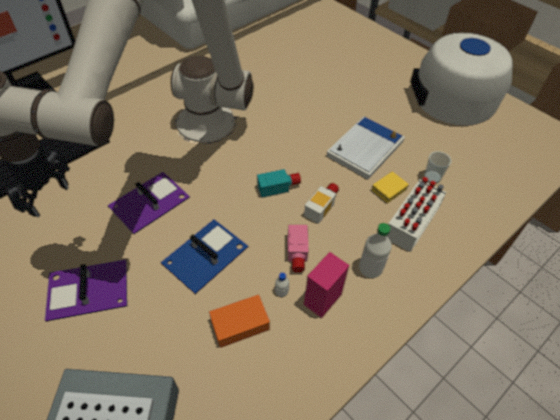

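The top view has world +x up and +y left.
- **Tray:** blue one at (345,220). The two purple ones at (350,293) and (415,250) are look-alikes.
- **Bottle:** white and yellow with a red cap at (240,193). The pink one at (288,175) and the turquoise one at (257,236) are decoys.
- **Station:** at (159,216), with its stripe on the left.

I'll confirm these in one enlarged crop.

```bash
python3 - <<'E'
from h import *
t=cv2.imread("pics/top0.png"); s=cv2.imread("pics/scene0.png")
a=cv2.resize(t[170:270,110:390],(784,280),interpolation=cv2.INTER_CUBIC)
b=cv2.resize(s[110:300,150:410],(416,304),interpolation=cv2.INTER_CUBIC)
c=cv2.resize(s[110:180,320:410],(368,286),interpolation=cv2.INTER_CUBIC)
m=np.zeros((590,784,3),np.uint8); m[:280]=a; m[284:588,:416]=b; m[284:570,416:]=c
cv2.imwrite("pics/crop.png",m)
hsv=cv2.cvtColor(t,cv2.COLOR_BGR2HSV)
def big(mask,box):
    x0,y0,x1,y1=box; z=np.zeros_like(mask); z[y0:y1,x0:x1]=mask[y0:y1,x0:x1]
    cs=cv2.findContours(z,cv2.RETR_EXTERNAL,cv2.CHAIN_APPROX_NONE)[0]
    return max(cs,key=cv2.contourArea)
for nm,lo,hi,box,z in[("tray",(100,90,20),(118,255,255),(305,185,390,255),8),("stripe",(100,90,20),(118,255,255),(115,180,160,255),30),
   ("stationwhite",(0,0,120),(180,90,255),(115,180,205,255),30),("bottle",(0,0,130),(180,70,255),(215,175,266,210),54),("cap",(0,150,60),(8,255,255),(215,175,240,210),44)]:
    c=big(cv2.inRange(hsv,lo,hi),box); r=cv2.minAreaRect(c); bp=cv2.boxPoints(r)
    W=ray("top",bp,z); 
    print(nm,np.round(r[0],1),"ctr",np.round(W.mean(0),1),"sides",[round(float(np.linalg.norm(W[i]-W[i-1])),1) for i in(1,2)],
      "dirs",[round(float(np.degrees(np.arctan2(*(W[i]-W[i-1])[1::-1]))),1) for i in(1,2)])
E
```

```text
tray [344.5 219.8] ctr [ 441.2 -326.4    8. ] sides [196.0, 135.5] dirs [-83.5, -174.0]
stripe [135.2 219.6] ctr [443.4 400.9  30. ] sides [44.9, 144.6] dirs [-81.5, -170.8]
stationwhite [159.5 217. ] ctr [452.4 317.1  30. ] sides [308.8, 256.6] dirs [-90.2, -179.8]
bottle [233.7 193.5] ctr [530.7  58.4  54. ] sides [30.2, 54.5] dirs [-75.2, -165.1]
cap [224.6 197.1] ctr [519.2  90.4  44. ] sides [25.9, 31.9] dirs [-76.1, -165.9]
```

View pics/crop.png

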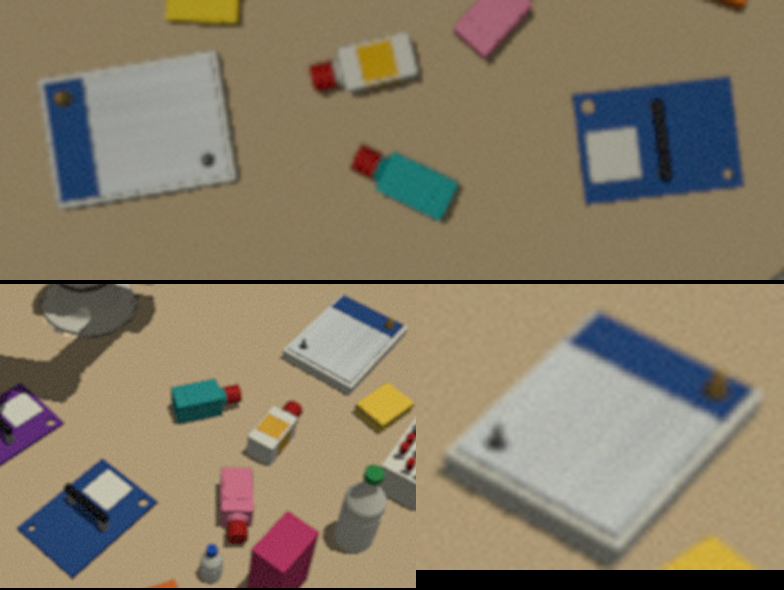

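The crop confirms the picks: the blue tray has its mark, the station its brass pin at about (132,205) and steel pin at about (184,227), and the white bottle has a red cap on the left. Next I'll get the tray handle and holes and the station pins precisely.

```bash
cat >> h.py <<'E'
def blob(g,c,r,sign):  # weighted centroid of |g-background| about c
    x0,y0=int(round(c[0]))-r,int(round(c[1]))-r; p=g[y0:y0+2*r+1,x0:x0+2*r+1].astype(float)
    edge=np.r_[p[0],p[-1],p[:,0],p[:,-1]]; w=np.clip(sign*(p-np.median(edge))-12,0,None)
    Y,X=np.mgrid[y0:y0+2*r+1,x0:x0+2*r+1]; return np.array([(w*X).sum(),(w*Y).sum()])/w.sum()
E
python3 - <<'E'
from h import *
T=cv2.imread("pics/top0.png"); S=cv2.imread("pics/scene0.png")
def yaw(v): return round(float(np.degrees(np.arctan2(v[1],v[0])-np.arctan2(164,104))),2)
hb=blob(T[:,:,2],(110+587/2.8,170+107/2.8),4,1); hs=blob(T[:,:,2],(110+727/2.8,170+174/2.8),3,1)
A=ray("top",[hb,hs],4); print("holes",A.round(1),"mid",A.mean(0).round(1),"len(194.2)",np.linalg.norm(A[0]-A[1]),"yaw",yaw(A[0]-A[1]))
hsv=cv2.cvtColor(T,cv2.COLOR_BGR2HSV); m=(hsv[195:245,335:360,2]<60); ys,xs=np.nonzero(m)
r=cv2.minAreaRect(np.c_[xs+335,ys+195].astype(np.float32)); print("handle",r,ray("top",[(xs.mean()+335,ys.mean()+195)],47))
gr=T[:,:,0]; pb=blob(255-T[:,:,0],(110+63/2.8,170+98/2.8),3,1); ps=blob(T[:,:,1],(110+207/2.8,170+159/2.8),4,-1)
# brass: red-blue difference
d=np.clip(T[:,:,2].astype(int)-T[:,:,0]+60,0,255); pb=blob(d,pb,4,1)
B=ray("top",[pb,ps],41); print("pins",pb,ps,B.round(1),"mid",B.mean(0).round(1),"len",np.linalg.norm(B[0]-B[1]),"yaw",yaw(B[0]-B[1]))
d=np.clip(S[:,:,2].astype(int)-S[:,:,0]+100,0,255)
qb=blob(d,(320+300/4.089,110+102/4.089),4,1); qs=blob(S[:,:,1],(320+80/4.089,110+152/4.089),4,-1)
C=ray("scene",[qb,qs],41); print("scene pins",qb,qs,C.round(1),C.mean(0).round(1),np.linalg.norm(C[0]-C[1]),yaw(C[0]-C[1]))
st=arm.read_state(); Q=R.from_quat(st["ee_rot"]).as_matrix(); print(Q.round(3))
M=A.mean(0); M[2]=95; print("above handle, tool", tool(M-st["position"]).round(1))
E
```

```text
holes [[ 484.4 -239.3    4. ]
 [ 399.2 -413.9    4. ]] mid [ 441.8 -326.6    4. ] len(194.2) 194.32470981626244 yaw 6.38
handle ((345.75384521484375, 219.5308074951172), (29.272197723388672, 4.589284896850586), 82.87498474121094) [[ 438.96198185 -325.80216544   47.        ]]
pins [131.86401766 204.62560706] [183.88771665 226.7023361 ] [[494.4 410.   41. ]
 [417.8 230.6  41. ]] mid [456.1 320.3  41. ] len 195.09433707891702 yaw 9.26
scene pins [393.72478207 133.86021171] [339.20295405 147.82275711] [[497.6 409.   41. ]
 [424.2 224.8  41. ]] [460.9 316.9  41. ] 198.28421386408004 10.63
[[-0.932 -0.363 -0.001]
 [-0.363  0.932  0.002]
 [ 0.     0.002 -1.   ]]
above handle, tool [-292.9  159.5  135.6]
```

>>> servo_tool(rows=[[[50,-55,30,25,0,0,0.13],[50,-110,60,50,0,0,0.26],[50,-165,90,75,0,0,0.26],[50,-220,120,100,0,0,0.26],[50,-270,147,130,0,0,0.26],[50,-293,159.5,155,0,0,0.26],[50,-293,159.5,165,0,0,0.26]]])

```text
clock: 0.98
position: [442.5, -324.5, 63.9]
ee_rot: [-0.058, 0.998, 0.001, -0.002]
contact_force: [-0.7, -0.5, -0.3]
gripper_width: 50.3
grasp_force: 0.0
```

>>> servo_tool(rows=[[[50,0,0,25,0,0,0],[40,0,0,41,0,0,0],[30,0,0,41,0,0,0],[5,0,0,41,0,0,0],[5,0,0,41,0,0,0],[5,0,0,41,0,0,0],[5,0,0,41,0,0,0]]])

```text
clock: 1.85
position: [442.4, -327.7, 26.1]
ee_rot: [-0.056, 0.998, -0.0, 0.001]
contact_force: [-2.0, -0.9, 3.0]
gripper_width: 12.4
grasp_force: 60.4
```

>>> servo_tool(rows=[[[5,0,0,-15,0,0,0],[5,0,0,-45,0,0,0],[5,0,0,-85,0,0,0],[5,0,0,-115,0,0,0],[5,0,0,-115,0,0,0]]])

```text
clock: 2.48
position: [443.5, -327.5, 143.0]
ee_rot: [-0.056, 0.998, -0.001, 0.003]
contact_force: [-0.4, 0.0, -3.7]
gripper_width: 13.0
grasp_force: 59.6
```

```bash
python3 - <<'E'
from h import *
st=arm.read_state(); print(st["position"],st["contact_force"],st["gripper_width"],st["grasp_force"],st["wrist_torque"])
Q=R.from_quat(st["ee_rot"]); print(Q.as_matrix().round(4), tool(np.array([456.,320,140])-st["position"]).round(1))
E
```

```text
[ 443.51276547 -327.47356843  143.02351049] [-0.40765612  0.02260127 -3.74517634] 13.046423964637905 59.562183022499084 [ 0.0206167  -0.02174641  0.05771761]
[[-0.9937 -0.1119  0.0058]
 [-0.1119  0.9937 -0.0019]
 [-0.0055 -0.0026 -1.    ]] [-84.8 642.    1.9]
```

>>> servo_tool(rows=[[[5,-3,25,0,0,0,0],[5,-10,75,0,0,0,0],[5,-17,130,0,0,0,0],[5,-25,190,0,0,0,0],[5,-33,250,0,0,0,0],[5,-41,310,0,0,0,0],[5,-49,370,0,0,0,-0.02],[5,-57,430,0,0,0,-0.045],[5,-65,490,0,0,0,-0.045],[5,-72,545,0,0,0,-0.045]]])

```text
clock: 3.72
position: [451.4, 224.0, 138.7]
ee_rot: [-0.079, 0.997, -0.001, -0.001]
contact_force: [0.1, -0.7, -2.5]
gripper_width: 13.0
grasp_force: 59.6
```

```bash
python3 - <<'E'
from h import *
st=arm.read_state(); print(st["position"],st["ee_rot"],st["joints"],st["gripper_width"])
print(tool(np.array([456.,320,113])-st["position"]).round(1))
E
```

```text
[451.35547017 223.97818172 138.73424401] [-7.85124169e-02  9.96911902e-01 -6.81783482e-04 -1.41243140e-03] [ 7.82854410e-01  2.74402983e-01 -4.13494426e-01 -1.01981607e-03
 -8.85934845e-01 -2.19581764e+00] 13.002898749050743
[-19.7  94.1  25.6]
```

>>> servo_tool(rows=[[[5,-12,55,0,0,0,0],[5,-18,85,5,0,0,0],[5,-20,94,10,0,0,0],[5,-20,94,20,0,0,0],[5,-20,94,25,0,0,0],[5,-20,94,25,0,0,0]]])

```text
clock: 4.47
position: [457.7, 316.8, 114.7]
ee_rot: [-0.078, 0.997, -0.001, -0.001]
contact_force: [0.3, 0.6, -3.1]
gripper_width: 13.0
grasp_force: 59.6
```

```bash
python3 - <<'E'
from h import *
st=arm.read_state(); print(st["position"],st["ee_rot"],st["contact_force"])
out=[]
for n in("top","scene"):
    im=arm.get_image(n)[:,:,::-1].copy(); cv2.imwrite(f"pics/{n}1.png",im)
t=cv2.imread("pics/top1.png"); s=cv2.imread("pics/scene1.png")
m=np.zeros((400,800,3),np.uint8)
m[:,:400]=cv2.resize(t[165:265,110:210],(400,400),interpolation=cv2.INTER_CUBIC)
m[:,400:]=cv2.resize(s[70:180,310:420],(400,400),interpolation=cv2.INTER_CUBIC); cv2.imwrite("pics/crop1.png",m)
# station outline in the first picture: bench is saturated tan (hue 10-25)
T=cv2.imread("pics/top0.png"); h=cv2.cvtColor(T,cv2.COLOR_BGR2HSV)[178:250,115:203]
print("bench",h[2,2],h[60,80],"top",h[40,45])
mk=((h[:,:,1]<60)|((h[:,:,0]>95)&(h[:,:,0]<125))).astype(np.uint8)
c=max(cv2.findContours(mk,cv2.RETR_EXTERNAL,cv2.CHAIN_APPROX_NONE)[0],key=cv2.contourArea); r=cv2.minAreaRect(c)
b=cv2.boxPoints(r)+[115,178]; b=b[np.argsort(b[:,0])]; print(b)
L=ray("top",b[:2],30); Rr=ray("top",b[2:],0); print(L.round(1),Rr.round(1),((L.mean(0)+Rr.mean(0))/2).round(1), np.linalg.norm(L[0]-L[1]),np.linalg.norm(Rr[0]-Rr[1]),np.linalg.norm((L.mean(0)-Rr.mean(0))[:2]),np.degrees(np.arctan2(*(L.mean(0)-Rr.mean(0))[1::-1]))-90)
E
```

```text
[457.69178865 316.7992922  114.69324563] [-7.75859694e-02  9.96985205e-01 -6.70801803e-04 -6.84350768e-04] [ 0.25614663  0.63841803 -3.09190349]
bench [ 19  83 138] [ 20  83 135] top [ 35  10 158]
[[122.09039211 197.39075089]
 [129.83702087 245.16157532]
 [187.53166962 186.77864456]
 [195.27829742 234.54946518]]
[[520.4 447.3  30. ]
 [355.  418.5  30. ]] [[559.8 226.1   0. ]
 [391.1 197.9   0. ]] [456.6 322.5  15. ] 167.9076024556295 171.07105611348888 224.07836477593455 9.706381939048299
```

View pics/crop1.png

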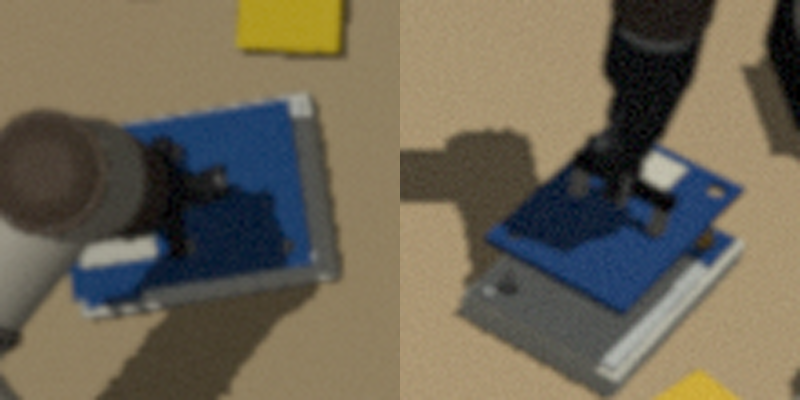

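The held tray sits over the station the right way round. The big hole shows at scene pixel (397,122), the small hole at top pixel (182,226), and the steel pin at scene pixel (339,147). I'll measure how far the holes are from the pins.

```bash
python3 - <<'E'
from h import *
T=cv2.imread("pics/top1.png"); S=cv2.imread("pics/scene1.png"); p=arm.read_state()["position"]; zt=p[2]-18
hb=blob(S[:,:,2],(396.7,122.4),3,1); hs=blob(T[:,:,0],(182.2,226.2),3,-1)
th=np.radians(9.05); Rz=np.array([[np.cos(th),-np.sin(th)],[np.sin(th),np.cos(th)]])
pb,ps=Rz@[52,82],Rz@[-52,-82]
B=ray("scene",[hb],zt-2)[0]; s=ray("top",[hs],zt)[0]
print("bighole px",hb,B.round(1),"-> centre",(B[:2]-pb).round(1)); print("smallhole",hs,s.round(1),"-> centre",(s[:2]-ps).round(1)); print("tcp",p)
# right edge and upper edge of tray in top
d=T[:,:,0].astype(int)-T[:,:,2]
cv=lambda pts:cv2.fitLine(np.array(pts,np.float32),cv2.DIST_HUBER,0,.01,.01).ravel()
re=[]
for y in range(196,226):
    row=d[y,150:195].astype(float); h=row[20:28].mean()/2; k=[i for i in range(28,44) if row[i]>=h>row[i+1]]
    if k: i=k[0]; re.append((150+i+(row[i]-h)/(row[i]-row[i+1]),y))
te=[]
for x in range(150,178):
    col=d[180:215,x].astype(float); h=col[18:24].mean()/2; k=[i for i in range(0,30) if col[i]<h<=col[i+1]]
    if k: i=k[-1]; te.append((x,180+i+(h-col[i])/(col[i+1]-col[i])))
n=np.array([-np.sin(th),np.cos(th)]); e=np.array([np.cos(th),np.sin(th)])
w=ray("top",re,zt)[:,:2]; print("edge -y: y'",np.median(w@n)+100, "spread",np.std(w@n),"tcp",p[:2]@n)
w=ray("top",te,zt)[:,:2]; print("edge +x: x'",np.median(w@e)-70, np.std(w@e),"tcp",p[:2]@e)
# pins triangulated: top/scene ray meeting heights
for a,b in(((131.86,204.63),(393.72,133.86)),((183.89,226.70),(339.20,147.82))):
    z=min(np.arange(25,60,.5),key=lambda z:np.linalg.norm(ray("top",[a],z)-ray("scene",[b],z)))
    print(z,ray("top",[a],z).round(1),ray("scene",[b],z).round(1))
E
```

```text
bighole px [396.79924718 121.94730238] [498.6 405.2  95.6] -> centre [460.2 316.1]
smallhole [180.12142359 226.21144452] [418.  232.8  97.6] -> centre [456.5 321.9]
tcp [458.18508903 317.67344744 115.60125912]
edge -y: y' 241.23084912472885 spread 3.843440570367916 tcp 241.64804240253085
edge +x: x' 499.1869932195077 8.822811171267045 tcp 502.45021506717694
38.0 [[494.6 410.9  38. ]] [[495.9 412.   38. ]]
31.5 [[418.  232.3  31.5]] [[418.2 232.7  31.5]]
```

>>> servo_tool(rows=[[[5,0.7,4,8,0,0,0],[5,0.7,4,18,0,0,0],[5,0.7,4,24,0,0,0],[5,0.7,4,24,0,0,0],[5,0.7,4,24,0,0,0]]])

```text
clock: 5.2
position: [456.8, 322.3, 91.4]
ee_rot: [-0.078, 0.997, 0.0, 0.0]
contact_force: [0.2, -0.3, -3.0]
gripper_width: 13.0
grasp_force: 59.6
```

```bash
python3 - <<'E'
from h import *
st=arm.read_state(); print(st["position"],st["ee_rot"],st["contact_force"],st["wrist_torque"])
for n in("top","scene"):
    im=arm.get_image(n)[:,:,::-1].copy(); cv2.imwrite(f"pics/{n}2.png",im)
t=cv2.imread("pics/top2.png"); s=cv2.imread("pics/scene2.png")
m=np.zeros((400,800,3),np.uint8)
m[:,:400]=cv2.resize(t[165:265,110:210],(400,400),interpolation=cv2.INTER_CUBIC)
m[:,400:]=cv2.resize(s[90:170,330:410],(400,400),interpolation=cv2.INTER_CUBIC); cv2.imwrite("pics/crop2.png",m)
E
```

```text
[456.76815861 322.34963992  91.36195996] [-7.83749096e-02  9.96923948e-01  3.36169399e-05  1.18043393e-04] [ 0.23318451 -0.29064395 -2.96382164] [-0.03239306  0.02483824 -0.00520984]
```

View pics/crop2.png

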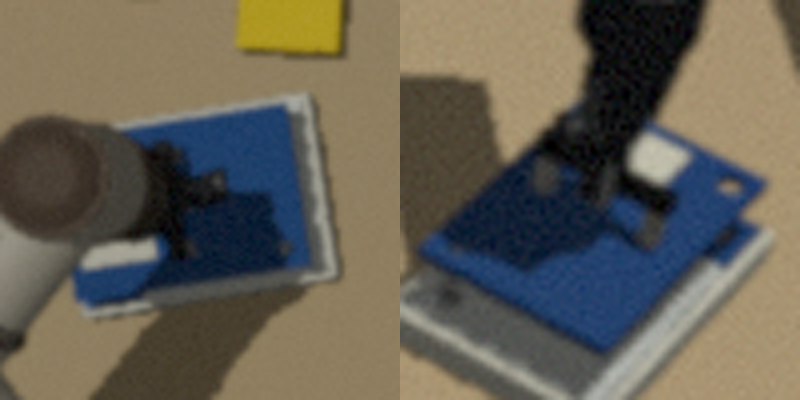

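Top and scene both show the tray lined up over the station, with the big hole at scene pixel (396,127). Lowering slowly and watching the force.

>>> servo_tool(rows=[[[5,0,-0.5,4,0,0,0],[5,0,-0.5,8,0,0,0],[5,0,-0.5,11,0,0,0],[5,0,-0.5,14,0,0,0],[5,0,-0.5,16,0,0,0],[5,0,-0.5,16,0,0,0]]])

```text
clock: 6.05
position: [456.6, 321.7, 75.1]
ee_rot: [-0.078, 0.997, -0.0, -0.0]
contact_force: [-0.3, -0.1, -3.4]
gripper_width: 12.7
grasp_force: 59.6
```

>>> servo_tool(rows=[[[5,0,0,1.5,0,0,0],[5,0,0,3,0,0,0],[5,0,0,4,0,0,0],[5,0,0,4,0,0,0]]])

```text
clock: 6.55
position: [456.6, 321.6, 71.2]
ee_rot: [-0.078, 0.997, -0.0, -0.0]
contact_force: [0.3, -0.7, -4.3]
gripper_width: 12.7
grasp_force: 59.6
```

>>> servo_tool(rows=[[[5,0,0,1.5,0,0,0],[5,0,0,3,0,0,0],[5,0,0,4,0,0,0],[5,0,0,4,0,0,0]]])

```text
clock: 7.05
position: [456.6, 321.7, 67.2]
ee_rot: [-0.078, 0.997, -0.0, -0.0]
contact_force: [-0.2, 0.6, -3.0]
gripper_width: 12.9
grasp_force: 59.6
```

>>> servo_tool(rows=[[[5,0,0,2,0,0,0],[5,0,0,4,0,0,0],[5,0,0,6,0,0,0],[5,0,0,8,0,0,0],[5,0,0,9,0,0,0],[5,0,0,9,0,0,0]]])

```text
clock: 7.8
position: [456.7, 321.7, 58.2]
ee_rot: [-0.078, 0.997, -0.0, -0.0]
contact_force: [0.1, -0.6, -1.7]
gripper_width: 13.1
grasp_force: 59.6
```

>>> servo_tool(rows=[[[5,0,0,1,0,0,0],[5,0,0,2,0,0,0],[5,0,0,2.7,0,0,0],[5,0,0,2.7,0,0,0],[5,0,0,2.7,0,0,0]]])

```text
clock: 8.43
position: [456.7, 321.8, 56.1]
ee_rot: [-0.078, 0.997, 0.0, 0.0]
contact_force: [-3.0, -1.5, 2.6]
gripper_width: 13.1
grasp_force: 60.5
```

The tray is home: contact came at TCP z = 56.1, which matches the 30 mm station plus the 26 mm TCP height when I grasped it. Releasing.

>>> servo_tool(rows=[[[45,0,0,2.7,0,0,0],[45,0,0,0,0,0,0],[45,0,0,0,0,0,0],[50,0,0,-20,0,0,0],[60,0,0,-60,0,0,0],[70,0,0,-110,0,0,0],[75,0,0,-160,0,0,0],[75,0,0,-160,0,0,0]]])

```text
clock: 9.43
position: [458.7, 323.6, 220.7]
ee_rot: [-0.079, 0.997, 0.004, 0.004]
contact_force: [-0.2, -0.1, -0.3]
gripper_width: 74.5
grasp_force: 0.0
```

```bash
python3 - <<'E'
from h import *
st=arm.read_state(); print(st["clock"],st["position"],st["ee_rot"],st["joints"],st["joint_vel"].round(3),st["gripper_width"])
for n in("top","scene"):
    im=arm.get_image(n)[:,:,::-1].copy(); cv2.imwrite(f"pics/{n}3.png",im)
t=cv2.imread("pics/top3.png"); s=cv2.imread("pics/scene3.png")
m=np.zeros((420,800,3),np.uint8)
m[:,:400]=cv2.resize(t[20:420,0:400],(400,400))[:420] if 0 else np.vstack([t[20:420,0:400],np.zeros((20,400,3),np.uint8)])
m[:400,400:]=cv2.resize(s[80:180,320:420],(400,400),interpolation=cv2.INTER_CUBIC); cv2.imwrite("pics/crop3.png",m)
# bottle, first picture: body (white+yellow) & cap axis, top face z=54
T=cv2.imread("pics/top0.png"); h=cv2.cvtColor(T,cv2.COLOR_BGR2HSV)[176:212,214:266]
cap=((h[:,:,0]<6)|(h[:,:,0]>174))&(h[:,:,1]>150)&(h[:,:,2]>60)
body=((h[:,:,1]<62)&(h[:,:,2]>120))|((h[:,:,0]>15)&(h[:,:,0]<32)&(h[:,:,1]>140))
body=cv2.morphologyEx(body.astype(np.uint8),cv2.MORPH_OPEN,np.ones((3,3)))
ctr=lambda m:np.array([np.nonzero(m)[1].mean()+214,np.nonzero(m)[0].mean()+176])
cs=max(cv2.findContours(body,cv2.RETR_EXTERNAL,cv2.CHAIN_APPROX_NONE)[0],key=cv2.contourArea); r=cv2.minAreaRect(cs)
b=cv2.boxPoints(r)+[214,176]; W=ray("top",b,54); c=ray("top",[ctr(cap)],36)[0]
print("body rect",b.round(1),"ctr",W.mean(0),"sides",np.linalg.norm(W[0]-W[1]),np.linalg.norm(W[1]-W[2]),"cap",c)
a=c-W.mean(0); print("axis deg",np.degrees(np.arctan2(a[1],a[0])),"sides deg",[np.degrees(np.arctan2(*(W[i]-W[i-1])[1::-1])) for i in(1,2)], "dist",np.linalg.norm(a[:2]))
E
```

```text
9.425 [458.68827903 323.62262439 220.73456886] [-0.07861476  0.99688976  0.00360349  0.00418791] [ 9.03789596e-01  2.79384780e-01 -1.75661418e-01  1.41386534e-03
 -1.10477325e+00 -2.31781996e+00] [-0.     0.05  -0.091 -0.043  0.023 -0.   ] 74.54122758847541
body rect [[227.4 187.1]
 [255.4 180.4]
 [259.  195.8]
 [231.  202.4]] ctr [537.69385285  25.88092928  54.        ] sides 98.73368980795134 54.20729817245424 cap [520.15597653  90.15293732  36.        ]
axis deg 105.26270795218318 sides deg [np.float64(-76.70606955315635), np.float64(-166.72639837979136)] dist 66.62182918140866
```

View pics/crop3.png

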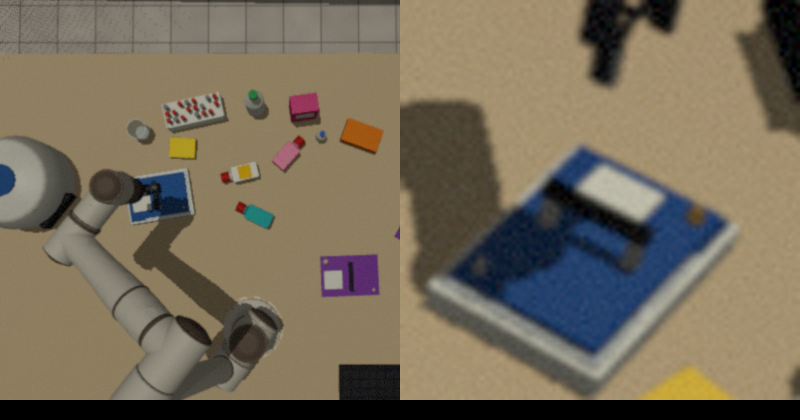

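The crop shows the tray seated flat with both pins up through their holes. The top view still shows the bottle at (240,173 in the crop). Its axis points at about 104° (cap towards +y) and the grasp point is near (533, 46, 27).

I'll grasp with the tool tilted 25° towards the foot, so that a −90° turn about tool y stands the bottle up with the gripper clear of the handle.

```bash
python3 - <<'E'
from h import *
st=arm.read_state(); print(tool(np.array([535.5,36.3,130])-st["position"]).round(1))
E
```

```text
[ -33.5 -294.3   85.6]
```

>>> servo_tool(rows=[[[80,-4,-33,0,0,0,-0.18],[80,-8,-66,5,0,0,-0.36],[80,-12,-100,10,0,0,-0.54],[80,-16,-140,20,0,0,-0.72],[80,-20,-180,30,0,0,-0.9],[80,-24,-215,40,0,0,-1.08],[80,-27,-245,50,0,0,-1.26],[80,-30,-270,65,0,0,-1.44],[80,-33,-290,75,0,0,-1.6],[80,-33.5,-294,85,0,0,-1.66]]])

```text
clock: 10.78
position: [534.7, 35.0, 128.3]
ee_rot: [0.789, -0.615, -0.001, 0.002]
contact_force: [-0.4, 0.7, 0.9]
gripper_width: 79.9
grasp_force: 0.0
```

```bash
python3 - <<'E'
from h import *
st=arm.read_state(); print(st["position"],st["joints"].round(3)); Q=R.from_quat(st["ee_rot"]).as_matrix(); print(Q.round(3))
a=np.radians(104.3); av=np.array([np.cos(a),np.sin(a),0])
tz=np.cos(.436)*np.array([0,0,-1])-np.sin(.436)*av; ty=np.array([-np.cos(a-np.pi/2),-np.sin(a-np.pi/2),0]); tx=np.cross(ty,tz)
D=R.from_matrix(Q.T@np.c_[tx,ty,tz]).as_rotvec(); print("turn",D.round(3))
for z in(70,8): print(tool(np.array([535.5,36.3,z])-st["position"]).round(1))
E
```

```text
[534.72501911  35.00736136 128.27337517] [ 0.368  0.337 -0.351 -0.    -0.887 -0.121]
[[ 0.244 -0.97  -0.004]
 [-0.97  -0.244 -0.001]
 [ 0.     0.004 -1.   ]]
turn [ 0.005  0.436 -0.002]
[-1.1 -1.3 58.3]
[ -1.1  -1.5 120.3]
```

>>> servo_tool(rows=[[[80,0,-1,10,0,0.15,0],[80,0,-1,25,0,0.3,0],[80,-1,-1,45,0,0.436,0],[80,-1,-1,75,0,0.436,0],[80,-1,-1,100,0,0.436,0],[80,-1,-1,115,0,0.436,0],[80,-1,-1,120,0,0.436,0],[80,-1,-1,120,0,0.436,0]]])

```text
clock: 11.78
position: [535.9, 37.4, 10.0]
ee_rot: [0.77, -0.6, 0.17, 0.134]
contact_force: [0.1, -0.5, 0.5]
gripper_width: 80.0
grasp_force: 0.0
```

```bash
python3 - <<'E'
from h import *
for n in("top","scene"):
    im=arm.get_image(n)[:,:,::-1].copy(); cv2.imwrite(f"pics/{n}4.png",im)
t=cv2.imread("pics/top4.png"); s=cv2.imread("pics/scene4.png")
m=np.hstack([cv2.resize(t[150:250,180:280],(400,400),interpolation=cv2.INTER_CUBIC),cv2.resize(s[130:250,260:380],(400,400),interpolation=cv2.INTER_CUBIC)]); cv2.imwrite("pics/crop4.png",m)
st=arm.read_state(); print(st["position"],st["ee_rot"],st["joints"].round(3))
E
```

```text
[536.62431894  37.90169044  10.87423869] [ 0.76981619 -0.60054154  0.17061038  0.13275915] [ 0.51   0.525 -0.749  0.834 -0.583 -1.033]
```

View pics/crop4.png

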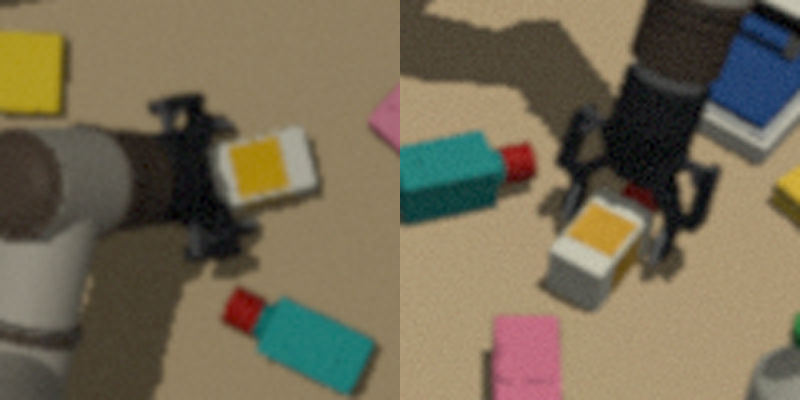

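The fingers straddle the white bottle near its shoulder (bottle at about (260,165) in the left half of the crop). The turquoise bottle stays clear. Closing and lifting.

>>> servo_tool(rows=[[[45,0,0,0,0,0,0],[45,0,0,0,0,0,0],[45,0,0,0,0,0,0],[45,0,0,0,0,0,0],[45,0,0,0,0,0,0]]])

```text
clock: 12.5
position: [536.9, 38.2, 11.4]
ee_rot: [0.77, -0.6, 0.171, 0.132]
contact_force: [-2.5, 2.0, 6.2]
gripper_width: 53.5
grasp_force: 63.6
```

```bash
python3 - <<'E'
from h import *
st=arm.read_state(); print(st["position"],st["ee_rot"],st["joints"].round(3),st["gripper_width"],st["grasp_force"],st["contact_force"]); print("up 150:",tool([0,0,150.]).round(1)); np.save("grasp.npy",np.r_[st["position"],st["ee_rot"]])
E
```

```text
[536.94471177  38.18539938  11.42114423] [ 0.7698956  -0.60038504  0.17108046  0.1324011 ] [ 0.51   0.524 -0.749  0.835 -0.583 -1.034] 53.47783703193732 63.59095215797424 [-2.48543918  2.01222051  6.16099193]
up 150: [  63.4   -0.2 -136. ]
```

>>> servo_tool(rows=[[[45,10,0,-22,0,0,0],[45,30,0,-64,0,0,0],[45,55,0,-118,0,-0.1,0],[45,78,0,-167,0,-0.25,0],[45,89,0,-190,0,-0.4,0],[45,89,0,-190,0,-0.436,0]]])

```text
clock: 13.25
position: [538.3, 37.1, 223.7]
ee_rot: [0.788, -0.616, 0.001, -0.004]
contact_force: [0.5, 0.1, -3.2]
gripper_width: 53.6
grasp_force: 63.6
```

```bash
python3 - <<'E'
from h import *
st=arm.read_state(); print(st["position"],st["joints"].round(3),st["gripper_width"],st["grasp_force"],st["contact_force"]); Q=R.from_quat(st["ee_rot"]).as_matrix(); print(Q.round(3))
g=np.load("grasp.npy"); Qg=R.from_quat(g[3:])
# bottle in tool frame at grasp
a=np.radians(104.3); av=np.array([np.cos(a),np.sin(a),0]); foot=np.array([533,46,27.])-70*av
bf=Qg.inv().apply(foot-g[:3]); ba=Qg.inv().apply(av); bz=Qg.inv().apply([0,0,1.]); print("foot in tool",bf.round(1),"axis",ba.round(3))
# target tool rotation: axis->up ; side up -> -dir(99.2)
y=np.radians(9.2); mark=np.array([456.5,321.2,38])+np.array([-12*np.cos(y)-58*np.sin(y),-12*np.sin(y)+58*np.cos(y),0]); d=np.array([-np.sin(y),np.cos(y),0])
F=np.c_[ba,bz,np.cross(ba,bz)]; G=np.c_[[0,0,1],-d,np.cross([0,0,1],-d)]; Qt=G@F.T
tcp=mark-Qt@bf; print("mark",mark.round(1),"target tcp",tcp.round(1)); print(Qt.round(3)); np.save("tgt.npy",np.c_[Qt,tcp])
p=tcp+[0,0,50]; print("shift",(Q.T@(p-st["position"])).round(1),"turn",R.from_matrix(Q.T@Qt).as_rotvec().round(3))
E
```

```text
[538.27684762  37.11947554 223.74132521] [ 0.368  0.242 -0.218 -0.003 -1.103 -0.123] 53.63473422777891 63.5889208316803 [ 0.46252721  0.13886546 -3.22522503]
[[ 0.241 -0.97   0.007]
 [-0.97  -0.241  0.006]
 [-0.004 -0.008 -1.   ]]
foot in tool [62.3  1.7 11.8] axis [-0.906  0.003 -0.422]
mark [435.4 376.5  38. ] target tcp [434.8 392.2  99.5]
[[ 0.064 -0.987 -0.145]
 [-0.418 -0.158  0.895]
 [-0.906  0.003 -0.422]]
shift [-369.3   15.4   75.6] turn [ 0.038 -1.13   0.081]
```

>>> servo_tool(rows=[[[45,-25,1,0,0,-0.1,0],[45,-65,3,0,0.005,-0.24,0.01],[45,-110,5,0,0.01,-0.38,0.02],[45,-155,7,0,0.015,-0.52,0.03],[45,-200,9,0,0.02,-0.66,0.04],[45,-245,10,5,0.025,-0.8,0.05],[45,-290,12,15,0.03,-0.94,0.065],[45,-330,14,25,0.035,-1.05,0.075],[45,-358,15,35,0.038,-1.13,0.081],[45,-369,15.5,45,0.038,-1.13,0.081]]])

```text
clock: 14.5
position: [430.9, 391.0, 172.7]
ee_rot: [0.641, -0.551, -0.411, -0.341]
contact_force: [0.7, -0.3, -0.9]
gripper_width: 53.6
grasp_force: 63.5
```

```bash
cat > go.py <<'E'
from h import *
import sys
st=arm.read_state(); Q=R.from_quat(st["ee_rot"]).as_matrix(); M=np.load("tgt.npy")
print(st["clock"],st["position"].round(1),st["joints"].round(3),st["gripper_width"],st["contact_force"].round(1)); print(Q.round(3))
p=M[:,3]+[0,0,float(sys.argv[1])]; print("shift",(Q.T@(p-st["position"])).round(1),"turn",R.from_matrix(Q.T@M[:,:3]).as_rotvec().round(3))
E
python3 go.py 50
```

```text
14.5 [430.9 391.  172.7] [ 0.347  0.437 -0.19  -1.294 -1.179  0.515] 53.620389175457404 [ 0.7 -0.3 -0.9]
[[ 0.055 -0.987 -0.151]
 [-0.425 -0.16   0.891]
 [-0.903  0.015 -0.428]]
shift [20.7 -4.3 10.4] turn [ 0.007 -0.007 -0.01 ]
```

>>> servo_tool(rows=[[[45,15,-3,7,0,0,-0.01],[45,30,-4.5,14,0,0,-0.01],[45,38.8,-4.6,19,0,0,-0.01],[45,38.8,-4.6,19,0,0,-0.01],[45,38.8,-4.6,19,0,0,-0.01]]])

```text
clock: 15.12
position: [435.9, 392.8, 132.8]
ee_rot: [0.645, -0.546, -0.409, -0.346]
contact_force: [-0.7, 0.0, -2.3]
gripper_width: 53.2
grasp_force: 63.5
```

```bash
python3 go.py 30; python3 - <<'E'
from h import *
for n in("top","scene"):
    im=arm.get_image(n)[:,:,::-1].copy(); cv2.imwrite(f"pics/{n}5.png",im)
t=cv2.imread("pics/top5.png"); s=cv2.imread("pics/scene5.png")
m=np.hstack([cv2.resize(t[160:260,95:195],(400,400),interpolation=cv2.INTER_CUBIC),cv2.resize(s[60:180,310:430],(400,400),interpolation=cv2.INTER_CUBIC)]); cv2.imwrite("pics/crop5.png",m)
E
```

```text
15.125 [435.9 392.8 132.8] [ 0.337  0.513 -0.198 -1.326 -1.165  0.622] 53.16880117938979 [-0.7  0.  -2.3]
[[ 0.07  -0.986 -0.15 ]
 [-0.421 -0.166  0.892]
 [-0.904  0.    -0.427]]
shift [3.2 1.2 1.1] turn [ 0.006 -0.005  0.006]
```

View pics/crop5.png

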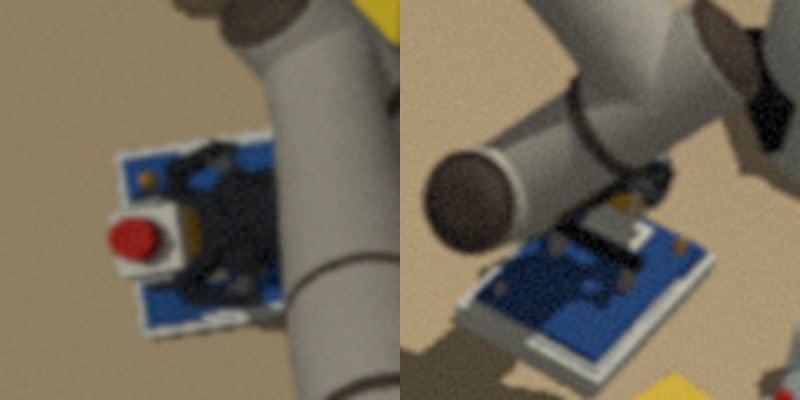

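The bottle is upright and over the mark end: its red cap is at top pixel (128.5,219.5), and its foot shows above the mark in the scene view. Checking the cap position against the mark.

```bash
python3 - <<'E'
from h import *
T=cv2.imread("pics/top5.png"); h=cv2.cvtColor(T,cv2.COLOR_BGR2HSV)[200:240,110:150]
m=(((h[:,:,0]<8)|(h[:,:,0]>172))&(h[:,:,1]>130)&(h[:,:,2]>50)).astype(np.uint8)
c=max(cv2.findContours(m,cv2.RETR_EXTERNAL,cv2.CHAIN_APPROX_NONE)[0],key=cv2.contourArea)+[110,200]
(cx,cy),r=cv2.minEnclosingCircle(c); mo=cv2.moments(c); g=(mo["m10"]/mo["m00"],mo["m01"]/mo["m00"])
fz=71; print((cx,cy),r,g,"bbox",cv2.boundingRect(c))
x,y,w,hh=cv2.boundingRect(c)
# left edge belongs to top rim (away from camera centre)
le=ray("top",[(x-.5,g[1])],fz+130)[0]; print("centre from outer rim",le-[0,18,0],"from centroid z190",ray("top",[g],fz+118))
w=((h[:,:,1]<70)&(h[:,:,2]>110)).astype(np.uint8)|m
c=max(cv2.findContours(w,cv2.RETR_EXTERNAL,cv2.CHAIN_APPROX_NONE)[0],key=cv2.contourArea)+[110,200]
rr=cv2.minAreaRect(c); W=ray("top",cv2.boxPoints(rr),fz+90); print("shoulder rect",W.round(1),W.mean(0).round(1),rr)
print("mark px expected",proj("top",[435.4,376.5,38]))
T3=cv2.imread("pics/scene3.png"); hv=cv2.cvtColor(T3,cv2.COLOR_BGR2HSV)[110:140,355:395]
mm=((hv[:,:,1]<60)&(hv[:,:,2]>120)).astype(np.uint8)
c=max(cv2.findContours(mm,cv2.RETR_EXTERNAL,cv2.CHAIN_APPROX_NONE)[0],key=cv2.contourArea)+[355,110]
rr=cv2.minAreaRect(c); W=ray("scene",cv2.boxPoints(rr),38); print("mark by scene",W.mean(0).round(1),np.linalg.norm(W[0]-W[1]),np.linalg.norm(W[1]-W[2]))
E
```

```text
(128.0, 219.5) 6.18475866317749 (128.21194605009632, 219.36608863198455) bbox (122, 215, 13, 10)
centre from outer rim [437.32189805 378.08530949 201.        ] from centroid z190 [[437.73314563 378.67294639 189.        ]]
shoulder rect [[499.8 414.9 161. ]
 [506.6 359.8 161. ]
 [380.2 342.7 161. ]
 [373.5 397.6 161. ]] [440.  378.8 161. ] ((130.7538604736328, 219.03077697753906), (39.69111633300781, 17.3648624420166), 82.87498474121094)
mark px expected [[141.67431214 221.74405813]]
mark by scene [434.2 388.7  38. ] 44.455741883396804 70.77783175971636
```

>>> servo_tool(rows=[[[45,8,1.2,4,0.006,-0.005,0.006],[45,16,2.3,7,0.006,-0.005,0.006],[45,22,2.3,9.5,0.006,-0.005,0.006],[45,27,2.3,11.5,0.006,-0.005,0.006],[45,27,2.3,11.5,0.006,-0.005,0.006],[45,27,2.3,11.5,0.006,-0.005,0.006]]])

```text
clock: 15.98
position: [433.6, 391.3, 103.0]
ee_rot: [0.641, -0.548, -0.41, -0.348]
contact_force: [0.9, 0.6, -0.9]
gripper_width: 53.2
grasp_force: 63.5
```

```bash
python3 go.py 0
```

```text
15.975 [433.6 391.3 103. ] [ 0.325  0.567 -0.217 -1.358 -1.156  0.698] 53.15215521404868 [ 0.9  0.6 -0.9]
[[ 0.063 -0.988 -0.145]
 [-0.417 -0.158  0.895]
 [-0.907  0.004 -0.422]]
shift [ 2.9 -1.3  2.1] turn [-0.     0.001 -0.001]
```

>>> servo_tool(rows=[[[45,0.9,0,0.4,0,0,0],[45,1.8,0,0.8,0,0,0],[45,2.7,0,1.3,0,0,0],[45,2.7,0,1.3,0,0,0]]])

```text
clock: 16.48
position: [433.5, 391.4, 100.4]
ee_rot: [0.641, -0.548, -0.41, -0.348]
contact_force: [-0.5, -0.5, 0.3]
gripper_width: 53.5
grasp_force: 63.9
```

>>> servo_tool(rows=[[[45,0.5,0,0.2,0,0,0],[45,0.9,0,0.4,0,0,0],[45,0.9,0,0.4,0,0,0]]])

```text
clock: 16.85
position: [433.4, 391.4, 100.3]
ee_rot: [0.641, -0.547, -0.411, -0.348]
contact_force: [-1.7, -3.7, 6.3]
gripper_width: 53.5
grasp_force: 64.4
```

Contact is made and the bottle is standing on the tray. Releasing and backing off along the tool axis.

>>> servo_tool(rows=[[[58,0,0,0,0,0,0],[64,0,0,0,0,0,0],[75,0,0,0,0,0,0],[80,0,0,0,0,0,0],[80,0,0,-10,0,0,0],[80,0,0,-30,0,0,0],[80,0,0,-60,0,0,0],[80,0,0,-95,0,0,0],[80,-10,0,-125,0,0,0],[80,-40,0,-150,0,0,0]]])

```text
clock: 18.1
position: [452.8, 271.2, 198.5]
ee_rot: [0.64, -0.55, -0.41, -0.347]
contact_force: [-0.4, 0.2, -0.3]
gripper_width: 80.4
grasp_force: 0.0
```

```bash
python3 go.py 0; python3 - <<'E'
from h import *
for n in("top","scene"):
    im=arm.get_image(n)[:,:,::-1].copy(); cv2.imwrite(f"pics/{n}6.png",im)
t=cv2.imread("pics/top6.png"); s=cv2.imread("pics/scene6.png")
m=np.hstack([cv2.resize(t[160:260,95:195],(400,400),interpolation=cv2.INTER_CUBIC),cv2.resize(s[60:180,310:430],(400,400),interpolation=cv2.INTER_CUBIC)]); cv2.imwrite("pics/crop6.png",m)
E
```

```text
18.1 [452.8 271.2 198.5] [ 0.131  0.403 -0.18  -1.186 -1.358  0.539] 80.36893422983565 [-0.4  0.2 -0.3]
[[ 0.059 -0.988 -0.144]
 [-0.419 -0.155  0.895]
 [-0.906  0.007 -0.423]]
shift [ 38.   -1.7 152.8] turn [-0.001 -0.    -0.005]
```

View pics/crop6.png

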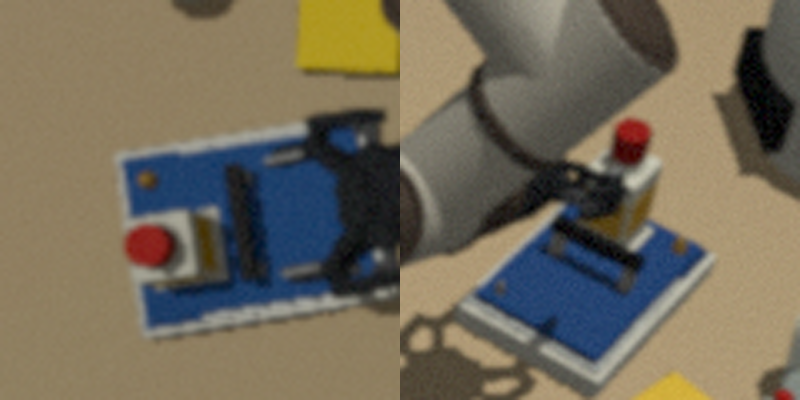

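The bottle stands upright, cap up, on the mark: the cap is at crop (150,245) and the body is square to the tray. The tray is flat with its pins through, and the gripper is clear. Handing in.

```bash
python3 -c "
from bench import arm
print(arm.job_done())"
```

```text
the job is handed in; nothing more can be done
None
```

The blue tray is seated flat on the station's pins the right way round, and the reagent bottle stands upright, cap up, on its white mark; I handed the job in at about 18 s with the gripper open and clear, though I did not re-check the bystanders' positions afterwards.

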